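# Run the deburring arm once round the bore edge of a bearing housing

## Robot

A 6-joint arm with a two-finger parallel gripper is mounted at the origin on the work surface; the furniture and walls round the work are solid. World frame = base frame: x ahead of the robot, y to its left, z up, the work surface at z = 0. Lengths are in m, angles in rad, forces in N, time in s.
With the tool pointing down it reaches from about 0.3 to 0.775 m from the base axis. Payload 14.6 kg.
Tool frame: the origin (TCP) lies at the very end of the fingers, on their centre line; the grasp point (between the pads) lies bot.hold_point_z behind it (bot.hold_point_z is the distance from the TCP to the grasp point, in m); z points along the fingers, y is the line along which they close (so a half turn about z gives the same grasp; the last joint's range is limited). The gripper opens to 85 mm and grips with 20 to 120 N. Pads are 22 mm wide; open, the fingers measure 114 mm over their backs; the gripper's body (76 mm by 85 mm) begins 54 mm behind the grasp point. The pads swing forward as they close: fully open they stand 13 mm farther back than shut.
Start: joints at [-1.402, 0.3, 1.521, -0, 1.321, -0.067], TCP at [0.128, -0.535, 0.231] pointing down, gripper open.
Joint ranges: [-3.03, 3.03], [-0.79, 2.21], [0.23, 2.52], [-1.04, 4.18], [0, 3.07], [-2.55, 2.55]. Speed limits (rad/s): [2.22, 2.22, 2.57, 3.14, 3.14, 3.14].

## Interface

Orientations are given as a unit quaternion [w, x, y, z].
In Python, from bench import bot gives the robot as it stands.
- The arm moves only by the tool arm_command, never from a script. Its argument "steps" is a list of rows, each a list of 7 numbers: the turn, a rotation vector about the world's x, y, z each as a share of pi rad, from -1 to 1, then the shift along the world's x, y, z each as a share of 60 cm, from -1 to 1, then the opening, from -1 (shut) to 1 (fully open). In form: [[wx, wy, wz, x, y, z, fingers], ...]. A call has 1 to 10 rows; each row shifts and turns the commanded pose from where the row before left it; what a row does not reach is not made up. A row lasts 1/10 s, in which the tool goes at most 50 mm and 8.59 degrees, less where a joint would pass 70% of its speed; a pose out of reach is approached as far as the arm can. A call with a number of a shift or a turn outside -1 to 1 is refused whole. A call with a gripper value outside its range is refused whole. The fingers move at their own pace and stop on an object; "force" is the grip in N (left out, the last holds). Time passes only in rows, so rows that do not move let the fingers close. It gives the time, the measured TCP pose, the force, the opening and the grip force at its end, in the units of the state.
- bot.state(): the state, without advancing time (a new reading comes with each control period).
- bot.read_camera(name): name is "scene" or "top" or "wrist"; returns a dict with "pixels" (400x640x3 uint8, blue, green, red), "camera_matrix" (3x3 intrinsics, pixels), "dist" ([k1, k2, p1, p2, k3] as OpenCV has them; the pictures are not rectified), "pose" (4x4, takes a point from camera to world coordinates). Camera axes: x right, y down, z forward; pixel columns grow to the right and rows downward; lengths in m; the calibration is good to about 2 mm. A picture is of the moment at which its call begins. There is no depth.
- bot.job_done(): hands the job in; it is judged then, once.
The state is a dict: "time_s": time; "joint_pos": joint angles; "qvel": joint speeds; "tau": joint torques, N m; "position": TCP position; "tool_rot": TCP orientation; "ft_force": force on the tool from outside, world axes, zero at the start; "ft_torque": the same for the moment, N m; "width": finger opening in m; "grip_force": force on a finger pad.
Only numpy, scipy, OpenCV 4.12 (cv2) and the standard library are available. Lean on these libraries where they do the work, as an engineer would, in place of code of your own. Each camera call takes 0.05 s, during which the arm holds its last target. There are 200 camera calls.

## Task

Deburr the upper bore edge of the clamped bearing housing: press the arm's knob fully down so that its blade sits on the edge, and, keeping it down all the way, carry the knob clockwise (seen from above) through one full turn, back to where it started or a little past. Then let the arm spring up and leave it there; do not disturb the spare housing or the wash bottle.

Things in the scene. Friction and masses are not known exactly. Their poses are not given: they have to be found in the camera images.
- fixture_deburr: fixed dark steel plate, 120 x 120 x 16 mm, with an grey cast bearing housing toe-clamped on it (flange 108 mm across, boss 84 mm across, bore 60 mm, upper edge 66 mm above the worktop); origin at the centre of the plate's underside, below the bore. A pilot stands in the bore; its post carries the deburring arm and ends in a nut, 22 mm across, top 103 mm above the worktop
- bore_centre (a point): centre of the clamped housing's bore at the height of its upper edge, 66 mm above the worktop; the arm turns about the vertical through it
- knob_dish (a point): middle of the floor of the dish in the top of the black palm knob, 56 mm from the bore axis on the end of the dark steel arm; moves with the arm; z = 106 mm with the arm up, 98 mm fully down. The knob is 47 mm across, 20 mm high and spins freely on its own vertical pin; the dish is 41 mm across, its rim 6 mm above its floor, so closed fingertips can press and push in it
- press (a joint): how far the arm is pressed down its post (m): 0 = up, as its spring holds it; 0.008 = down against a hard stop. The blade, 30 mm from the axis beneath the arm, is on the bore edge from 0.0065 on. It starts to move at about 2 N and needs about 6 N to go fully down
- turn (a joint): angle of the arm about the bore axis (rad), 0 at the start, growing clockwise as seen from above; it turns easily (below 1 N at the knob, a little more with speed), stays where it is left, and has no stop within 1.2 turns clockwise
- spare_housing: bystander: a loose grey cast housing of the same shape (108 mm across, 50 mm high) on the worktop; origin at the centre of its underside
- wash_bottle: bystander: a loose white wash bottle with a teal cap and bent spout, 62 x 74 x 190 mm, upright; origin at the centre of its underside

How it is judged:
By the outcome, as a careful person would: the job done as asked, in the order asked, and still so for the second after the job is handed in, with the robot touching nothing.
It also fails if it takes over 54 s, if anything falls off the work surface, if the arm or the gripper's body presses on something with over 40 N, if the wrist force passes 120 N, or if a joint passes its speed limit or range.

## Working session

There is one attempt and no reset: what is moved stays moved. The work goes in short steps, Python scripts to look and compute and a tool call to move; the robot and the scene stay as the last step left them, time stands still between calls to the robot, and variables do not carry over. Pictures are saved under pics/ and viewed, at most 10 in all, crops included, and the job is handed in when it is done.

Besides the shell and the picture viewer there is one more tool, called as name(argument=value, ...), one argument or row to a line, values as JSON. arm_command: Moves the arm, as the interface text tells. Shift numbers are shares of 60 cm and turn numbers shares of pi rad, none past 1 either way. Its arguments: {"type":"object","properties":{"steps":{"type":"array","items":{"type":"array","items":{"type":"number","minimum":-1,"maximum":1}}},"force":{"type":"number"}},"required":["steps"]}

```bash
mkdir -p pics; ls; python3 - <<'E'
from bench import bot
import cv2,numpy as np
s=bot.state();print(s, bot.hold_point_z)
for n in("scene","top"):
    c=bot.read_camera(n);cv2.imwrite(f"pics/{n}0.png",c["pixels"]);np.savez(f"pics/{n}0.npz",**c)
    print(n,c["camera_matrix"].tolist(),c["dist"],np.round(c["pose"],4).tolist())
E
```

```text
pics
{'time_s': 0.0, 'joint_pos': array([-1.40161101e+00,  3.00481975e-01,  1.52160219e+00,  2.03110299e-05,
        1.32072110e+00, -6.66337956e-02]), 'qvel': array([ 1.15771345e-03, -1.71059407e-04,  1.16826537e-03, -1.46372080e-05,
       -1.12137025e-03,  1.54444032e-03]), 'tau': array([ 6.38357451e-04, -5.43501234e+01, -3.61794305e+01, -5.38740295e-06,
        3.97686381e-03, -1.25335529e-06]), 'position': array([ 0.12844392, -0.53453834,  0.23070642]), 'tool_rot': array([-6.06016290e-04,  9.93056832e-01,  1.17634013e-01, -2.12501704e-05]), 'ft_force': array([-0.14403666,  0.16429483,  0.33806307]), 'ft_torque': array([-0.00453431,  0.05250541, -0.01274911]), 'grip_force': 0.0, 'width': 0.0854512504354637} 0.0187
scene [[405.98383573137124, 0.0, 318.7264696944817], [0.0, 405.98383573137124, 195.50240841315187], [0.0, 0.0, 1.0]] [0.03300268 0.         0.         0.         0.        ] [[-0.8945, -0.3132, 0.3189, 0.1425], [-0.447, 0.6294, -0.6357, 0.7539], [-0.0016, -0.7112, -0.703, 0.7159], [0.0, 0.0, 0.0, 1.0]]
top [[489.16664497947505, 0.0, 315.3637958202116], [0.0, 489.16664497947505, 196.4951762204281], [0.0, 0.0, 1.0]] [-0.05026746  0.          0.          0.          0.        ] [[0.0195, -0.9822, 0.1869, 0.2347], [-0.9996, -0.0152, 0.0244, 0.1471], [-0.0212, -0.1873, -0.9821, 1.0566], [0.0, 0.0, 0.0, 1.0]]
```

View pics/top0.png

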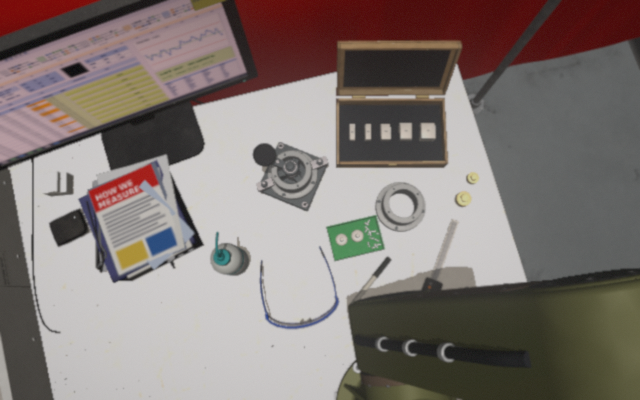

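View pics/scene0.png

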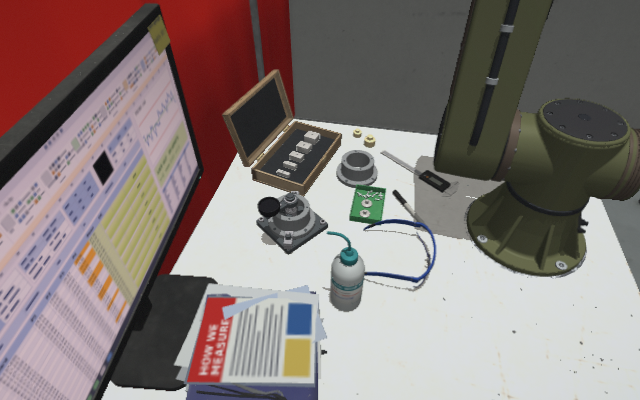

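The top view shows the fixture around (292,173), its knob at (264,155), the spare housing at (400,206) and the wash bottle at (228,258). In the scene view the knob is at (269,207) and the nut at about (291,198).

```bash
cat > h.py <<'E'
import cv2,numpy as np
def ray(c,uv):
    p=cv2.undistortPoints(np.array([[uv]],float),c["camera_matrix"],c["dist"])[0,0]
    d=c["pose"][:3,:3]@[p[0],p[1],1]; return c["pose"][:3,3],d
def plane(c,uv,z):
    o,d=ray(c,uv); return o+d*(z-o[2])/d[2]
def blob(img,seed,r,thr):
    m=(img.max(2)<thr).astype(np.uint8); w=np.zeros_like(m); cv2.circle(w,seed,r,1,-1)
    n,l,st,ce=cv2.connectedComponentsWithStats(m&w); i=l[seed[1],seed[0]]; return ce[i],st[i]
E
python3 - <<'E'
import sys;sys.path.insert(0,'.')
from h import *
C={n:dict(np.load(f"pics/{n}0.npz")) for n in("top","scene")}
for n,s in(("top",(264,155)),("scene",(269,207))):
    for t in(35,45,60):
        ce,st=blob(C[n]["pixels"],s,16,t);print(n,t,ce,st,plane(C[n],ce,.108))
t=C["top"]
for uv,z in(((291,168),.103),((292,175),.016)): print(uv,plane(t,uv,z))
print("bottle",plane(t,(228,258),.1),"spare",plane(t,(400,206),.05))
a=cv2.resize(t["pixels"][130:230,230:350],None,fx=5,fy=5,interpolation=2)
b=cv2.resize(C["scene"]["pixels"][180:260,240:340],None,fx=5,fy=5,interpolation=2)
cv2.imwrite("pics/ct.png",a);cv2.imwrite("pics/cs.png",b)
E
```

```text
top 35 [319.5 199.5] [     0      0    640    400 256000] [0.40933826 0.16245849 0.108     ]
top 45 [319.5 199.5] [     0      0    640    400 256000] [0.40933826 0.16245849 0.108     ]
top 60 [319.50622531 199.50466264] [     0      0    640    400 255971] [0.40932911 0.16244605 0.108     ]
scene 35 [319.52643777 199.49530026] [     0      0    640    400 255865] [0.41140629 0.21418418 0.108     ]
scene 45 [269.47252747 206.87362637] [259 197  26  22 364] [0.49460853 0.27962862 0.108     ]
scene 60 [269.93041237 207.04381443] [258 197  28  22 388] [0.49350501 0.27962391 0.108     ]
(291, 168) [0.47373105 0.22097525 0.103     ]
(292, 175) [0.47980551 0.22506365 0.016     ]
bottle [0.29163124 0.33948672 0.1       ] spare [ 0.40886347 -0.00453165  0.05      ]
```

View pics/ct.png

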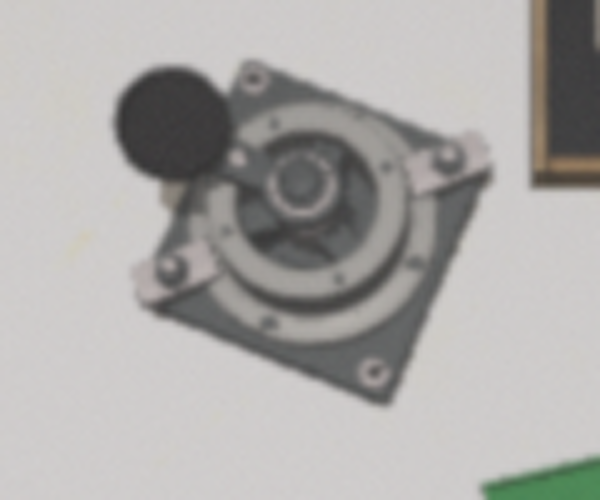

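View pics/cs.png

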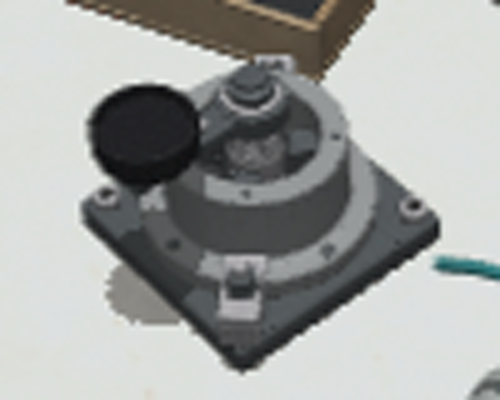

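The crops show the knob centre at (174,124), nut at (302,182) and bore ellipse at (307,200) in the top crop; in the scene crop the knob rim is at (145,130) and nut top at (250,80).

```bash
python3 - <<'E'
import sys;sys.path.insert(0,'.')
from h import *
C={n:dict(np.load(f"pics/{n}0.npz")) for n in("top","scene")}
f=lambda x,y,a,b:(a+(x+.5)/5-.5,b+(y+.5)/5-.5)
P={}
for k,n,uv,z in(("knob","top",f(174,124,230,130),.112),("nut","top",f(302,182,230,130),.103),("bore","top",f(307,200,230,130),.066),
 ("knob","scene",f(145,130,240,180),.112),("nut","scene",f(249,80,240,180),.103)):
    print(k,n,plane(C[n],uv,z)); P[k,n]=ray(C[n],uv)
for k in("knob","nut"):
    (o,d),(p,e)=P[k,"top"],P[k,"scene"]
    s=np.linalg.lstsq(np.c_[d,-e],p-o,rcond=None)[0];print(k,o+d*s[0],p+e*s[1])
E
```

```text
knob top [0.49882083 0.27453195 0.112     ]
nut top [0.4778452  0.22311096 0.103     ]
bore top [0.47956705 0.22374062 0.066     ]
knob scene [0.49580895 0.28043889 0.112     ]
nut scene [0.4767714  0.22801956 0.103     ]
knob [0.50063839 0.27540889 0.10549879] [0.4997757  0.27512218 0.10521894]
nut [0.47917244 0.22352584 0.09779386] [0.47955248 0.22364352 0.09790012]
```

arm_command(
  steps=[
    [0, 0, 0.045, 0.045, 0.0475, 0.0033, -1],
    [0, 0, 0.045, 0.045, 0.0475, 0.0033, -1],
    [0, 0, 0.045, 0.045, 0.0475, 0.0033, -1],
    [0, 0, 0.045, 0.045, 0.0475, 0.0033, -1],
    [0, 0, 0.045, 0.045, 0.0475, 0.0033, -1],
    [0, 0, 0.045, 0.045, 0.0475, 0.0033, -1],
    [0, 0, 0.045, 0.045, 0.0475, 0.0033, -1],
    [0, 0, 0.045, 0.045, 0.0475, 0.0033, -1],
    [0, 0, 0.045, 0.045, 0.0475, 0.0033, -1],
    [0, 0, 0.045, 0.045, 0.0475, 0.0033, -1],
  ],
)

```text
time_s: 1.1
position: [0.3993, -0.2483, 0.2511]
tool_rot: [-0.0, 0.677, 0.736, -0.0]
ft_force: [0.1, -0.9, 0.9]
width: 0.0001
grip_force: 0.0
```

arm_command(
  steps=[
    [0, 0, 0.0136, 0.013, 0.079, 0, -1],
    [0, 0, 0.0136, 0.013, 0.079, 0, -1],
    [0, 0, 0.0136, 0.013, 0.079, 0, -1],
    [0, 0, 0.0136, 0.013, 0.079, 0, -1],
    [0, 0, 0.0136, 0.013, 0.079, 0, -1],
    [0, 0, 0.0136, 0.013, 0.079, 0, -1],
    [0, 0, 0.0136, 0.013, 0.079, 0, -1],
    [0, 0, 0.0136, 0.013, 0.079, 0, -1],
    [0, 0, 0.0136, 0.013, 0.079, 0, -1],
    [0, 0, 0.0136, 0.013, 0.079, 0, -1],
  ],
)

```text
time_s: 2.1
position: [0.4763, 0.2263, 0.2509]
tool_rot: [-0.0, 0.507, 0.862, -0.0]
ft_force: [0.5, -0.3, -0.1]
width: 0.0001
grip_force: 0.0
```

arm_command(
  steps=[
    [0, 0, 0, 0, 0, 0, -1],
    [0, 0, 0, 0, 0, 0, -1],
  ],
)

```text
time_s: 2.3
position: [0.4761, 0.2247, 0.2504]
tool_rot: [-0.0, 0.507, 0.862, -0.001]
ft_force: [-0.2, -1.7, 0.2]
width: -0.0
grip_force: 0.0
```

```bash
python3 - <<'E'
from bench import bot
import cv2,numpy as np
s=bot.state();print(s["time_s"],s["position"],s["tool_rot"],s["joint_pos"],s["width"],s["ft_force"])
c=bot.read_camera("wrist");cv2.imwrite("pics/w1.png",c["pixels"]);np.savez("pics/w1.npz",**c)
print(np.round(c["pose"],3).tolist())
E
```

```text
2.3 [0.4761332  0.22474005 0.2504013 ] [-3.59184097e-04  5.06915284e-01  8.61995596e-01 -5.99420758e-04] [ 3.71519006e-01  2.33490131e-01  1.55991659e+00 -1.82618917e-04
  1.34957213e+00 -1.36031969e-01] -1.687091647966816e-05 [-0.24820585 -1.66822083  0.15328569]
[[0.874, 0.462, 0.149, 0.437], [0.486, -0.831, -0.271, 0.295], [-0.001, 0.309, -0.951, 0.394], [0.0, 0.0, 0.0, 1.0]]
```

View pics/w1.png

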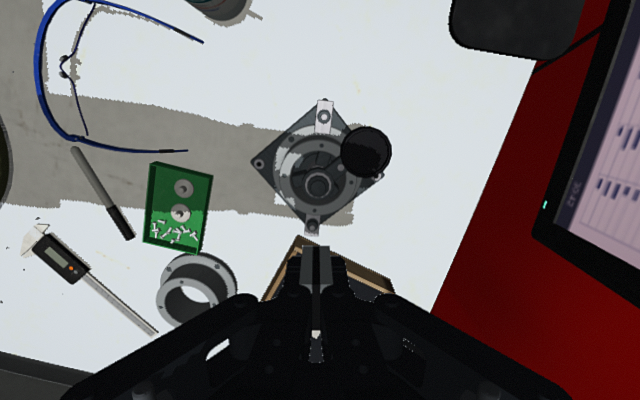

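The wrist view shows the knob at about (366,152), the nut at (319,183), and the closed fingertips at (316,250); a crop follows for precise centres.

```bash
python3 - <<'E'
import cv2,numpy as np
c=np.load("pics/w1.npz")["pixels"]
a=cv2.resize(c[90:270,240:400],None,fx=3.3,fy=3.3,interpolation=2)
a=cv2.convertScaleAbs(a,alpha=2.2,beta=15)
print(a.shape);cv2.imwrite("pics/cw.png",a)
E
```

```text
(594, 528, 3)
```

View pics/cw.png

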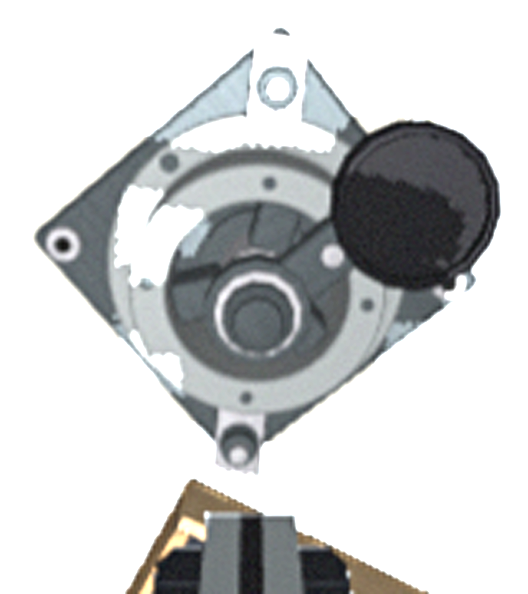

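The crop shows the knob rim centred at (416,203), nut top at (259,316), bore at (258,291), and the fingertip end at (252,517).

```bash
python3 - <<'E'
import sys;sys.path.insert(0,'.')
from h import *
W=dict(np.load("pics/w1.npz"));T=dict(np.load("pics/top0.npz"));S=dict(np.load("pics/scene0.npz"))
g=lambda x,y:(240+(x+.5)/3.3-.5,90+(y+.5)/3.3-.5)
for k,uv,z in(("knob",g(416,203),.112),("nut",g(259,316),.103),("bore",g(258,291),.066),("tip",g(252,517),.2504)):
    print(k,np.round(uv,1),plane(W,uv,z))
f=lambda x,y,a,b:(a+(x+.5)/5-.5,b+(y+.5)/5-.5)
for k,l in(("knob",((W,g(416,203)),(T,f(174,124,230,130)),(S,f(145,130,240,180)))),("nut",((W,g(259,316)),(T,f(302,182,230,130)),(S,f(249,80,240,180))))):
    A=0;b=0
    for c,uv in l:
        o,d=ray(c,uv);d/=np.linalg.norm(d);M=np.eye(3)-np.outer(d,d);A=A+M;b=b+M@o
    print(k,np.linalg.solve(A,b))
E
```

```text
knob [365.7 151.2] [0.49767452 0.27689359 0.112     ]
nut [318.1 185.4] [0.47711429 0.22608015 0.103     ]
bore [317.8 177.8] [0.47787043 0.22451491 0.066     ]
tip [316.  246.3] [0.47119471 0.23267197 0.2504    ]
knob [0.49963998 0.27582028 0.10587068]
nut [0.47866832 0.22420804 0.09833703]
```

arm_command(
  steps=[
    [0, 0, 0, 0.009, 0.022, -0.052, -1],
    [0, 0, 0, 0.009, 0.022, -0.052, -1],
    [0, 0, 0, 0.009, 0.022, -0.052, -1],
    [0, 0, 0, 0.009, 0.022, -0.052, -1],
    [0, 0, 0, 0, 0, 0, -1],
    [0, 0, 0, 0, 0, 0, -1],
    [0, 0, 0, 0, 0, 0, -1],
  ],
)

```text
time_s: 3.05
position: [0.4988, 0.2763, 0.1283]
tool_rot: [0.001, 0.508, 0.861, 0.001]
ft_force: [-0.4, -0.5, 0.2]
width: -0.0002
grip_force: 0.0
```

```bash
python3 - <<'E'
from bench import bot
import cv2,numpy as np
s=bot.state();print(s["time_s"],s["position"],s["ft_force"])
c=bot.read_camera("wrist")
a=c["pixels"][60:300,200:460];a=cv2.resize(a,None,fx=2.3,fy=2.3,interpolation=2);a=cv2.convertScaleAbs(a,alpha=2.2,beta=15)
cv2.imwrite("pics/w2.png",a)
E
```

```text
3.05 [0.49879216 0.27628736 0.12831943] [-0.37377471 -0.51229671  0.16714462]
```

View pics/w2.png

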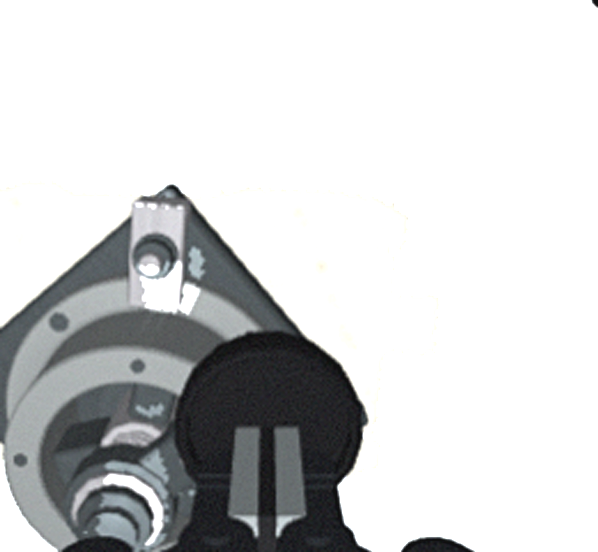

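The wrist crop shows the fingers centred left to right on the knob, both at x≈269; I'm going down.

arm_command(
  steps=[
    [0, 0, 0, 0, 0, -0.014, -1],
    [0, 0, 0, 0, 0, -0.013, -1],
    [0, 0, 0, 0, 0, -0.008, -1],
    [0, 0, 0, 0, 0, -0.004, -1],
    [0, 0, 0, 0, 0, 0, -1],
  ],
)

```text
time_s: 3.6
position: [0.498, 0.277, 0.1027]
tool_rot: [-0.0, 0.508, 0.862, -0.0]
ft_force: [-1.0, -0.3, 3.0]
width: 0.0004
grip_force: 1.6
```

arm_command(
  steps=[
    [0, 0, 0, 0, 0, -0.004, -1],
    [0, 0, 0, 0, 0, -0.004, -1],
    [0, 0, 0, 0, 0, 0, -1],
  ],
)

```text
time_s: 3.9
position: [0.4982, 0.277, 0.0981]
tool_rot: [0.0, 0.508, 0.862, 0.0]
ft_force: [-0.5, -1.6, 5.3]
width: 0.0003
grip_force: 2.6
```

arm_command(
  steps=[
    [0, 0, 0, 0, 0, -0.003, -1],
    [0, 0, 0, 0, 0, 0, -1],
    [0, 0, 0, 0, 0, 0, -1],
  ],
)

```text
time_s: 4.2
position: [0.4984, 0.2772, 0.0969]
tool_rot: [0.0, 0.508, 0.862, 0.0]
ft_force: [-1.7, -0.6, 7.9]
width: 0.0001
grip_force: 3.9
```

arm_command(
  steps=[
    [0, 0, 0, 0, 0, -0.003, -1],
    [0, 0, 0, 0, 0, -0.002, -1],
    [0, 0, 0, 0, 0, 0, -1],
  ],
)

```text
time_s: 4.5
position: [0.4993, 0.2776, 0.0953]
tool_rot: [0.001, 0.508, 0.862, 0.002]
ft_force: [-1.2, -2.6, 18.3]
width: -0.0001
grip_force: 9.4
```

```bash
python3 - <<'E'
import numpy as np
a=np.radians(69-6*np.arange(71));p=.056/.6*np.c_[np.cos(a),np.sin(a)]
d=np.diff(np.round(p,4),axis=0)
for i in range(0,70,10): print([[0,0,0,round(x,4),round(y,4),0,-1] for x,y in d[i:i+10]], np.round(.6*p[i+10]+[.478,.2248],4))
E
```

```text
[[0, 0, 0, np.float64(0.009), np.float64(-0.0039), 0, -1], [0, 0, 0, np.float64(0.0084), np.float64(-0.0049), 0, -1], [0, 0, 0, np.float64(0.0079), np.float64(-0.0058), 0, -1], [0, 0, 0, np.float64(0.0073), np.float64(-0.0065), 0, -1], [0, 0, 0, np.float64(0.0065), np.float64(-0.0073), 0, -1], [0, 0, 0, np.float64(0.0058), np.float64(-0.0079), 0, -1], [0, 0, 0, np.float64(0.0049), np.float64(-0.0084), 0, -1], [0, 0, 0, np.float64(0.0039), np.float64(-0.009), 0, -1], [0, 0, 0, np.float64(0.0031), np.float64(-0.0092), 0, -1], [0, 0, 0, np.float64(0.002), np.float64(-0.0096), 0, -1]] [0.5333 0.2336]
[[0, 0, 0, np.float64(0.001), np.float64(-0.0097), 0, -1], [0, 0, 0, np.float64(0.0), np.float64(-0.0098), 0, -1], [0, 0, 0, np.float64(-0.001), np.float64(-0.0097), 0, -1], [0, 0, 0, np.float64(-0.002), np.float64(-0.0096), 0, -1], [0, 0, 0, np.float64(-0.0031), np.float64(-0.0092), 0, -1], [0, 0, 0, np.float64(-0.0039), np.float64(-0.009), 0, -1], [0, 0, 0, np.float64(-0.0049), np.float64(-0.0084), 0, -1], [0, 0, 0, np.float64(-0.0058), np.float64(-0.0079), 0, -1], [0, 0, 0, np.float64(-0.
[... 2407 characters left out ...]
at64(-0.002), 0, -1], [0, 0, 0, np.float64(0.0092), np.float64(-0.0031), 0, -1]] [0.4981 0.2771]
[[0, 0, 0, np.float64(0.009), np.float64(-0.0039), 0, -1], [0, 0, 0, np.float64(0.0084), np.float64(-0.0049), 0, -1], [0, 0, 0, np.float64(0.0079), np.float64(-0.0058), 0, -1], [0, 0, 0, np.float64(0.0073), np.float64(-0.0065), 0, -1], [0, 0, 0, np.float64(0.0065), np.float64(-0.0073), 0, -1], [0, 0, 0, np.float64(0.0058), np.float64(-0.0079), 0, -1], [0, 0, 0, np.float64(0.0049), np.float64(-0.0084), 0, -1], [0, 0, 0, np.float64(0.0039), np.float64(-0.009), 0, -1], [0, 0, 0, np.float64(0.0031), np.float64(-0.0092), 0, -1], [0, 0, 0, np.float64(0.002), np.float64(-0.0096), 0, -1]] [0.5333 0.2336]
```

arm_command(
  steps=[
    [0, 0, 0, 0.009, -0.0039, 0, -1],
    [0, 0, 0, 0.0084, -0.0049, 0, -1],
    [0, 0, 0, 0.0079, -0.0058, 0, -1],
    [0, 0, 0, 0.0073, -0.0065, 0, -1],
    [0, 0, 0, 0.0065, -0.0073, 0, -1],
  ],
)

```text
time_s: 5.0
position: [0.5225, 0.2602, 0.0952]
tool_rot: [0.001, 0.508, 0.862, 0.001]
ft_force: [-4.8, -2.8, 19.4]
width: -0.0
grip_force: 9.3
```

arm_command(
  steps=[
    [0, 0, 0, 0.0058, -0.0079, 0, -1],
    [0, 0, 0, 0.0049, -0.0084, 0, -1],
    [0, 0, 0, 0.0039, -0.009, 0, -1],
    [0, 0, 0, 0.0031, -0.0092, 0, -1],
    [0, 0, 0, 0.002, -0.0096, 0, -1],
  ],
)

```text
time_s: 5.5
position: [0.534, 0.2339, 0.0952]
tool_rot: [0.001, 0.508, 0.862, 0.001]
ft_force: [-6.9, -0.5, 19.7]
width: -0.0002
grip_force: 9.6
```

arm_command(
  steps=[
    [0, 0, 0, 0, -0.0097, 0, -1],
    [0, 0, 0, -0.001, -0.0098, 0, -1],
    [0, 0, 0, -0.001, -0.0097, 0, -1],
    [0, 0, 0, -0.002, -0.0096, 0, -1],
    [0, 0, 0, -0.0031, -0.0092, 0, -1],
    [0, 0, 0, -0.0039, -0.009, 0, -1],
    [0, 0, 0, -0.0049, -0.0084, 0, -1],
    [0, 0, 0, -0.0058, -0.0079, 0, -1],
    [0, 0, 0, -0.0065, -0.0073, 0, -1],
    [0, 0, 0, -0.0073, -0.0065, 0, -1],
  ],
)

```text
time_s: 6.5
position: [0.5141, 0.1814, 0.0958]
tool_rot: [0.002, 0.508, 0.862, 0.002]
ft_force: [3.5, -2.2, 20.4]
width: 0.0001
grip_force: 10.0
```

arm_command(
  steps=[
    [0, 0, 0, -0.0079, -0.0058, 0, -1],
    [0, 0, 0, -0.0084, -0.0049, 0, -1],
    [0, 0, 0, -0.009, -0.0039, 0, -1],
    [0, 0, 0, -0.0092, -0.0031, 0, -1],
    [0, 0, 0, -0.0096, -0.002, 0, -1],
    [0, 0, 0, -0.0097, -0.001, 0, -1],
    [0, 0, 0, -0.0098, 0, 0, -1],
    [0, 0, 0, -0.0097, 0.001, 0, -1],
    [0, 0, 0, -0.0096, 0.002, 0, -1],
    [0, 0, 0, -0.0092, 0.0031, 0, -1],
  ],
)

```text
time_s: 7.5
position: [0.4579, 0.1715, 0.0954]
tool_rot: [0.002, 0.508, 0.862, 0.0]
ft_force: [-4.7, -15.4, 28.2]
width: -0.0004
grip_force: 13.9
```

arm_command(
  steps=[
    [0, 0, 0, -0.001, -0.005, 0, -1],
    [0, 0, 0, 0, 0, 0, -1],
  ],
)

```text
time_s: 7.7
position: [0.4578, 0.1701, 0.0953]
tool_rot: [0.002, 0.508, 0.862, 0.002]
ft_force: [0.6, 0.3, 19.7]
width: -0.0
grip_force: 9.8
```

arm_command(
  steps=[
    [0, 0, 0, -0.009, 0.0039, 0, -1],
    [0, 0, 0, -0.0084, 0.0049, 0, -1],
    [0, 0, 0, -0.0079, 0.0058, 0, -1],
    [0, 0, 0, -0.0073, 0.0065, 0, -1],
    [0, 0, 0, -0.0065, 0.0073, 0, -1],
  ],
)

```text
time_s: 8.2
position: [0.4337, 0.1868, 0.0951]
tool_rot: [0.001, 0.508, 0.862, 0.001]
ft_force: [-3.9, -4.8, 22.9]
width: -0.0002
grip_force: 11.6
```

arm_command(
  steps=[
    [0, 0, 0, -0.0068, 0.0079, 0, -1],
    [0, 0, 0, -0.0059, 0.0084, 0, -1],
    [0, 0, 0, -0.0039, 0.009, 0, -1],
    [0, 0, 0, -0.0031, 0.0092, 0, -1],
    [0, 0, 0, -0.002, 0.0096, 0, -1],
  ],
)

```text
time_s: 8.7
position: [0.4207, 0.2137, 0.095]
tool_rot: [0.001, 0.508, 0.862, 0.001]
ft_force: [-4.8, -1.9, 21.5]
width: -0.0002
grip_force: 11.1
```

arm_command(
  steps=[
    [0, 0, 0, -0.002, 0.0097, 0, -1],
    [0, 0, 0, 0, 0.0098, 0, -1],
    [0, 0, 0, 0.001, 0.0097, 0, -1],
    [0, 0, 0, 0.002, 0.0096, 0, -1],
    [0, 0, 0, 0.0031, 0.0092, 0, -1],
  ],
)

```text
time_s: 9.2
position: [0.423, 0.2429, 0.0951]
tool_rot: [0.001, 0.508, 0.862, 0.002]
ft_force: [-6.7, 1.1, 22.9]
width: -0.0001
grip_force: 11.5
```

arm_command(
  steps=[
    [0, 0, 0, 0.0039, 0.009, 0, -1],
    [0, 0, 0, 0.0049, 0.0084, 0, -1],
    [0, 0, 0, 0.0058, 0.0079, 0, -1],
    [0, 0, 0, 0.0065, 0.0073, 0, -1],
    [0, 0, 0, 0.0073, 0.0065, 0, -1],
  ],
)

```text
time_s: 9.7
position: [0.4399, 0.2672, 0.0955]
tool_rot: [0.0, 0.507, 0.862, 0.002]
ft_force: [-8.3, 8.3, 24.1]
width: -0.0004
grip_force: 11.9
```

arm_command(
  steps=[
    [0, 0, 0, 0.0069, 0.0078, 0, -1],
    [0, 0, 0, 0.0079, 0.0069, 0, -1],
    [0, 0, 0, 0.009, 0.0039, 0, -1],
    [0, 0, 0, 0.0092, 0.0031, 0, -1],
    [0, 0, 0, 0.0096, 0.002, 0, -1],
  ],
)

```text
time_s: 10.2
position: [0.4663, 0.2804, 0.0954]
tool_rot: [0.001, 0.508, 0.862, 0.002]
ft_force: [-0.5, 0.9, 19.1]
width: -0.0001
grip_force: 9.6
```

arm_command(
  steps=[
    [0, 0, 0, 0.0097, 0.001, 0, -1],
    [0, 0, 0, 0.0098, 0, 0, -1],
    [0, 0, 0, 0.0097, -0.001, 0, -1],
    [0, 0, 0, 0.0096, -0.002, 0, -1],
    [0, 0, 0, 0.0092, -0.0031, 0, -1],
  ],
)

```text
time_s: 10.7
position: [0.4955, 0.2779, 0.0958]
tool_rot: [0.001, 0.508, 0.862, 0.003]
ft_force: [1.1, 4.7, 19.3]
width: 0.0
grip_force: 9.5
```

arm_command(
  steps=[
    [0, 0, 0, 0.009, -0.0035, 0, -1],
    [0, 0, 0, 0.0084, -0.0045, 0, -1],
    [0, 0, 0, 0.0079, -0.0055, 0, -1],
    [0, 0, 0, 0, 0, 0, -1],
  ],
)

```text
time_s: 11.1
position: [0.5112, 0.2694, 0.096]
tool_rot: [0.002, 0.508, 0.862, 0.003]
ft_force: [3.8, 4.1, 19.2]
width: 0.0
grip_force: 9.3
```

```bash
python3 - <<'E'
from bench import bot
import cv2,numpy as np
c=bot.read_camera("scene")["pixels"];w=bot.read_camera("wrist")["pixels"]
o=np.load("pics/scene0.npz")["pixels"]
f=lambda i:cv2.resize(i[170:260,235:345],None,fx=3.4,fy=3.4,interpolation=2)
a=np.hstack([f(o),f(c)]);b=cv2.resize(cv2.convertScaleAbs(w[60:260,170:470],alpha=2),(374*2,280))
cv2.imwrite("pics/e1.png",np.vstack([cv2.resize(a,(748,306)),b]))
E
```

```text
(no output)
```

View pics/e1.png

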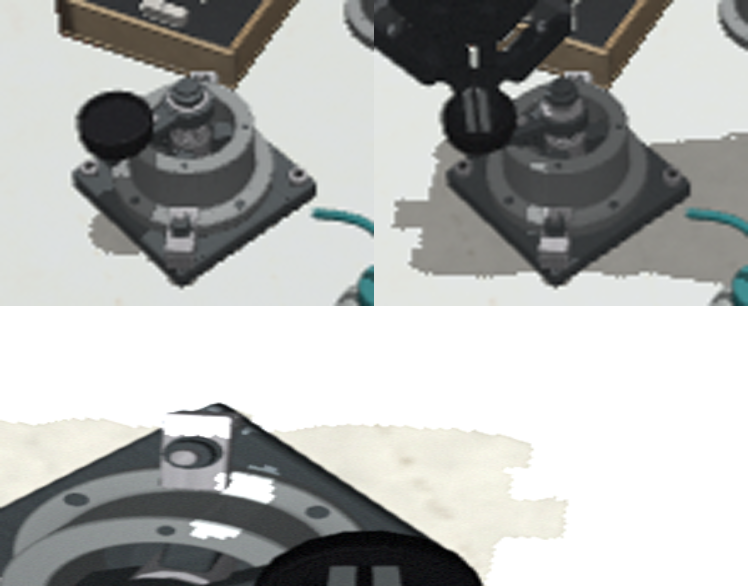

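In the scene crops the knob has moved from (116,123) to (105,118), relative to its own panel. It is down and about 13° past the start, so I'm lifting straight up.

arm_command(
  steps=[
    [0, 0, 0, -0.001, -0.001, 0.006, -1],
    [0, 0, 0, 0, 0, 0.01, -1],
    [0, 0, 0, 0, 0, 0.015, -1],
    [0, 0, 0, 0, 0, 0.03, -1],
    [0, 0, 0, 0, 0, 0.05, -1],
    [0, 0, 0, 0, 0, 0.08, -1],
    [0, 0, 0, 0, 0, 0.08, -1],
    [0, 0, 0, 0, -0.05, 0.02, -1],
    [0, 0, 0, 0, -0.07, 0, -1],
    [0, 0, 0, 0, -0.07, 0, -1],
  ],
)

```text
time_s: 12.2
position: [0.5076, 0.1526, 0.2682]
tool_rot: [-0.0, 0.507, 0.862, -0.0]
ft_force: [1.7, -0.5, -0.7]
width: -0.0
grip_force: 0.0
```

arm_command(
  steps=[
    [0, 0, 0, 0, -0.07, 0, -1],
    [0, 0, 0, 0, -0.07, 0, -1],
    [0, 0, 0, 0, -0.07, 0, -1],
    [0, 0, 0, 0, -0.07, 0, -1],
    [0, 0, 0, 0, 0, 0, -1],
    [0, 0, 0, 0, 0, 0, -1],
  ],
)

```text
time_s: 12.8
position: [0.5079, -0.0148, 0.2678]
tool_rot: [-0.0, 0.508, 0.861, -0.0]
ft_force: [1.2, -0.1, -0.2]
width: 0.0003
grip_force: 0.0
```

```bash
python3 - <<'E'
from bench import bot
import cv2,numpy as np
z=lambda n:np.load(f"pics/{n}0.npz")["pixels"]
s=bot.read_camera("scene")["pixels"];t=bot.read_camera("top")["pixels"]
f=lambda i:cv2.resize(i[170:260,235:345],(374,306))
g=lambda i:cv2.resize(i[130:220,230:340],(374,290))
cv2.imwrite("pics/e2.png",np.vstack([np.hstack([f(z("scene")),f(s)]),np.hstack([g(z("top")),g(t)])]))
for n,(a,b,c,d) in dict(bottle=(205,250,230,275),spare=(370,430,180,232)).items():
    print(n,np.abs(z("top")[c:d,a:b].astype(int)-t[c:d,a:b]).mean())
print(bot.state()["position"],bot.state()["ft_force"],bot.state()["time_s"])
E
```

```text
bottle 16.923786008230454
spare 68.16549145299145
[ 0.50803292 -0.01353541  0.26782447] [ 0.08270415  0.33696204 -1.44897073] 12.9
```

View pics/e2.png

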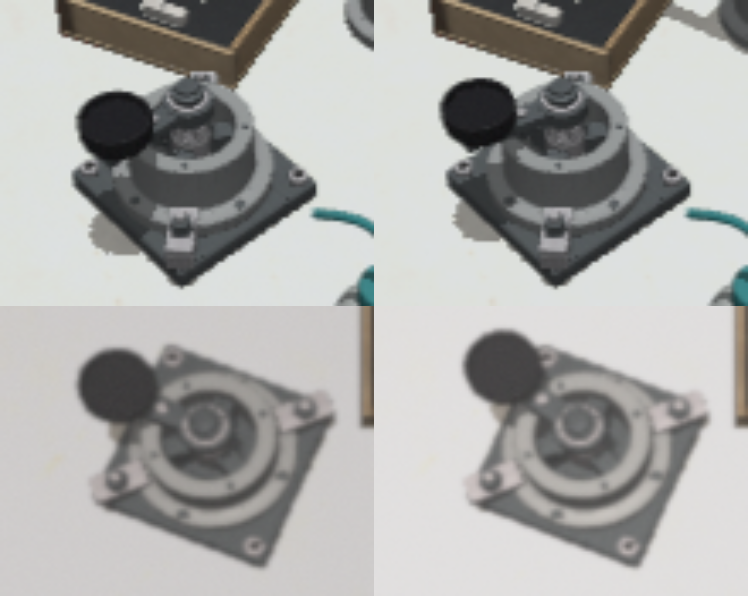

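The knob is up and a little clockwise of its start (top crop (118,385) to (131,368)), and the bottle's spout is where it was. Handing in.

```bash
python3 -c "
from bench import bot
print(bot.job_done())"
```

```text
the job is handed in; nothing more can be done
None
```

The bore edge is deburred: with the knob held down at about 19–28 N in every reading, I carried it clockwise one full turn plus about 13°, then let the arm spring up, backed the robot clear and handed the job in at 12.9 s. The robot never came near the bottle or the spare housing, though my final image check could not confirm the spare because the arm blocked the view.

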